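# Drag the socket tray up to the bench batten

### The arm

A 6-joint arm with a two-finger parallel gripper is mounted at the origin on the work surface. World frame = base frame: x ahead of the robot, y to its left, z up, the work surface at z = 0. Lengths are in m, angles in rad, forces in N, time in s.
With the tool pointing down it reaches from about 0.3 to 0.775 m from the base axis. Payload 14.6 kg.
Tool frame: the origin (TCP) lies at the very end of the fingers, on their centre line; the grasp point (between the pads) lies 19 mm behind it; x points along the fingers, y is the direction in which the jaws open and shut, and the axes are right-handed (so a half turn about x gives the same grasp; the last joint's range is limited). The gripper opens to 94 mm and grips with 3 to 60 N. Pads are 16 mm wide; open, the fingers measure 119 mm over their backs; the gripper's body (75 mm by 177 mm) begins 78 mm behind the grasp point.
Start: joints at [1.221, 0.3, 1.521, -0, 1.321, -0.067], TCP at [0.153, 0.528, 0.205] pointing down, gripper open.
Joint ranges: [-3.03, 3.03], [-0.79, 2.21], [0.23, 2.52], [-1.04, 4.18], [0, 3.07], [-2.55, 2.55]. Speed limits (rad/s): [2.22, 2.22, 2.57, 3.14, 3.14, 3.14].

### API

Orientations are given as [roll, pitch, yaw] about the fixed x, y, z axes, in that order (R = Rz(yaw) Ry(pitch) Rx(roll)).
In Python, from station import ctrl, viewer, hand_in gives the robot as it stands. The module is installed in compiled form; this text tells all that it offers.
- The arm moves only by the tool play_rows, never from a script. Its argument "deltas" is a list that holds one entry, the list of rows, each a list of 7 numbers: the shift along the tool's x, y, z in mm, then the turn, a rotation vector about the tool's x, y, z in rad, then the finger opening in mm, from 0 to 94. In form: [[[dx, dy, dz, ax, ay, az, gripper], ...]]. A call has 1 to 10 rows; each row shifts and turns the commanded pose from where the row before left it, along the tool's axes as they then stand; what a row does not reach is not made up. A row lasts 1/10 s, in which the tool goes at most 50 mm and 8.59 degrees, less where a joint would pass 70% of its speed; a pose out of reach is approached as far as the arm can. A call with a gripper value outside its range is refused whole. The fingers move at their own pace and stop on an object; "grip_force" is the grip in N (left out, the last holds). Time passes only in rows, so rows that do not move let the fingers close. It gives the time, the measured TCP pose, the force and the opening at its end, in the units of the state.
- ctrl.get_obs(): the state, without advancing time (a new reading comes with each control period).
- viewer.camera(name): name is "side" or "top"; returns a dict with "img" (400x640x3 uint8, red, green, blue), "fx", "fy", "cx", "cy" (pixels), "rvec" (rotation vector, rad) and "tvec" (3), from world to camera coordinates, as OpenCV has them. Camera axes: x right, y down, z forward; pixel columns grow to the right and rows downward; lengths in m; the calibration is good to about 2 mm. A picture is of the moment at which its call begins. There is no depth.
- hand_in(): hands the job in, once; it reports no verdict.
The state is a dict: "time_s": time; "qpos": joint angles; "joint_vel": joint speeds; "tau": joint torques, N m; "ee_pos": TCP position; "eef_rot": TCP orientation; "force": force on the tool from outside, world axes, zero at the start; "moment": the same for the moment, N m; "grip_width": finger opening in m.
Only numpy, scipy, OpenCV 4.12 (cv2) and the standard library are available. Lean on these libraries where they do the work, as an engineer would, in place of code of your own. Each camera call takes 0.05 s, during which the arm holds its last target.

### The job

The tray of sockets has been left at the far side of the repair bench. Hook a fingertip behind its far lip and drag it along the bench towards the robot, without lifting or tipping it, until its near side is up against the wooden batten and square with it; then let go. Leave the look-alike tray of engine parts and the upright oil bottle where they are.

Things in the scene. Friction and masses are not known exactly. Their poses are not given: they have to be found in the camera images.
- socket_tray: Loose open grey tray with two rows of six dark steel sockets fixed in it, below the rim. 110 (x) x 150 (y) mm over its lip, 45 high; the lip is the top 5 mm and overhangs the walls by 5 mm all round. 0.6 to 0.9 kg. Origin: centre of underside. x points away from the robot (within 12 deg): far lip's edge at x=+55 mm, near lip's at -55; z up. Beyond the far lip 80 mm of bench is free.
- parts_tray: The look-alike, to be left alone: the same loose grey tray (110 x 150 mm over the lips, 45 mm high), but holding an aluminium piston, a gear and a steel pin. The two trays and the bottle stand side by side, in any order. Origin and axes as for the socket tray.
- batten: Straight wooden batten fixed on the bench between the robot and the trays: 30 (x) x 640 (y) x 50 mm high. Origin: centre of its underside. y runs along it; x points away from the robot, so the face that the tray is to rest against is the plane x = +15 mm. Turned by at most 8 degrees.
- oil_bottle: Loose upright green plastic bottle with a black cap, 56 mm in diameter, 150 mm high, standing between or beside the trays; to be left alone. Origin: centre of its underside.

How it is judged:
On the way:
1. a fingertip bears on the far lip of the socket tray, from behind it (contact force between the fingers and socket_tray above 0.5 N and x of the grasp point in the frame of socket_tray above 0.02 m), for 0.1 s.
At the end, for the whole second after the job is handed in: The socket tray lies flat and still on the bench, its near lip no more than 18 mm from the batten and square with it to 10 degrees, within the batten's length; the parts tray is within 20 mm and the upright oil bottle within 30 mm of where they stood (x of socket_tray in the frame of batten between 0.063 and 0.088 m and y of socket_tray in the frame of batten between -0.3 and 0.3 m and angle between the x axis of socket_tray and the x axis of batten, either way round below 0.175 rad and height (world z) of socket_tray below 0.006 m and angle between socket_tray's own z axis and vertical below 0.06 rad and linear speed of socket_tray below 0.02 m/s and distance of parts_tray from where it was at the start of the episode below 0.02 m and distance of oil_bottle from where it was at the start of the episode below 0.03 m and angle between oil_bottle's own z axis and vertical below 0.2 rad); the robot touches nothing.
It fails at once if the socket tray is lifted off the bench by more than 20 mm or tipped by more than 15 degrees (height (world z) of socket_tray above 0.02 m or angle between socket_tray's own z axis and vertical above 0.26 rad).
It fails at once if the parts tray is moved by more than 20 mm (distance of parts_tray from where it was at the start of the episode above 0.02 m).
It fails at once if the oil bottle is shifted by more than 30 mm or tipped over (distance of oil_bottle from where it was at the start of the episode above 0.03 m or angle between oil_bottle's own z axis and vertical above 0.5 rad).
It also fails if it takes over 32 s, if anything falls off the work surface, if the arm or the gripper's body presses on something with over 40 N, if the wrist force passes 120 N, or if a joint passes its speed limit or range.

## Working session

There is one attempt and no reset: what is moved stays moved. The work goes in short steps, Python scripts to look and compute and a tool call to move; the robot and the scene stay as the last step left them, time stands still between calls to the robot, and variables do not carry over. Pictures are saved under pics/ and viewed, and the job is handed in when it is done.

Besides the shell and the picture viewer there is one more tool, called after "Emit:" as name(argument=value, ...) on one line, values as JSON. play_rows: Moves the arm, as the interface text tells. Its arguments: {"type":"object","properties":{"deltas":{"type":"array","items":{"type":"array","items":{"type":"array","items":{"type":"number"}}}},"grip_force":{"type":"number"}},"required":["deltas"]}

```bash
mkdir -p pics; python3 - <<'E'
from station import ctrl, viewer
import cv2, numpy as np, pickle
o=ctrl.get_obs(); print({k:np.round(v,3) for k,v in o.items()})
d={}
for n in("top","side"):
    c=viewer.camera(n); d[n]=c
    cv2.imwrite(f"pics/{n}0.png",c["img"][:,:,::-1])
    print(n,c["fx"],c["cx"],c["cy"],c["rvec"],c["tvec"])
pickle.dump(d,open("c0.pkl","wb"))
E
```

```text
{'time_s': np.float64(0.0), 'qpos': array([ 1.221,  0.3  ,  1.522,  0.   ,  1.321, -0.067]), 'joint_vel': array([-0.001, -0.001,  0.001, -0.001,  0.001,  0.001]), 'tau': array([-1.0000e-03, -5.3180e+01, -3.5273e+01,  7.1000e-02,  2.4000e-02,
       -0.0000e+00]), 'ee_pos': array([0.153, 0.528, 0.205]), 'eef_rot': array([-1.642,  1.57 , -1.925]), 'force': array([ 0.326, -0.337,  0.157]), 'moment': array([-0.042, -0.019, -0.026]), 'grip_width': np.float64(0.093)}
top 430.4094909296567 323.2489684410183 204.99370892094984 [ 2.17507515 -2.10946715  0.21680632] [-0.02769402  0.51292893  0.68022538]
side 476.2126560685934 322.0587428371768 204.45404284627622 [ 0.29985773 -2.63577135  1.47750745] [0.49438758 0.08314991 0.84886795]
```

View pics/top0.png

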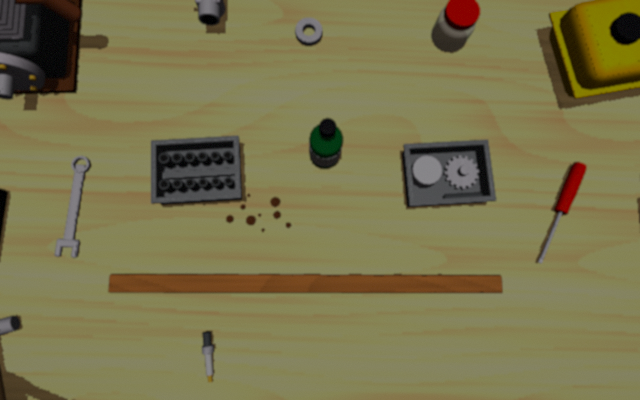

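View pics/side0.png

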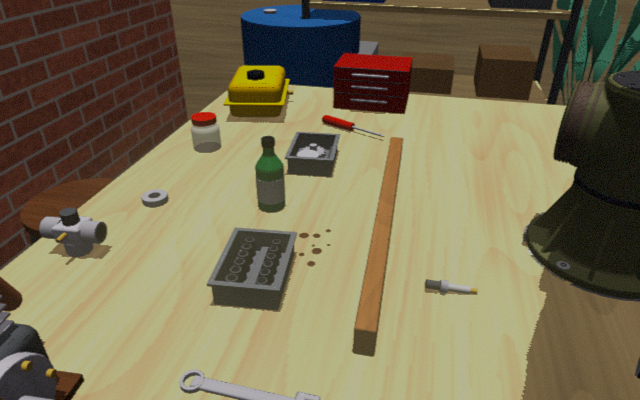

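The top view shows the socket tray at left (corners about (151,140), (241,137), (243,202), (153,204)). The bottle is at (326,145), the parts tray at (448,173), and the batten runs from (109,283) to (501,284). Next I'll measure them.

```bash
cat >h.py <<'E'
import cv2, numpy as np
def ray(c,px,z):
    R=cv2.Rodrigues(np.array(c["rvec"],float))[0]; t=np.array(c["tvec"],float).ravel()
    K=np.array([[c["fx"],0,c["cx"]],[0,c["fy"],c["cy"]],[0,0,1]])
    px=np.atleast_2d(px).astype(float)
    d=(R.T@np.linalg.inv(K)@np.c_[px,np.ones(len(px))].T).T; o=-R.T@t
    return o+d*((z-o[2])/d[:,2])[:,None]
def proj(c,P):
    K=np.array([[c["fx"],0,c["cx"]],[0,c["fy"],c["cy"]],[0,0,1]])
    return cv2.projectPoints(np.atleast_2d(P).astype(float),np.array(c["rvec"],float),np.array(c["tvec"],float),K,None)[0][:,0]
E
python3 - <<'E'
import pickle; from h import *
d=pickle.load(open("c0.pkl","rb")); c=d["top"]; im=c["img"]
R=cv2.Rodrigues(c["rvec"])[0]; print("cam",-R.T@c["tvec"])
hsv=cv2.cvtColor(im,cv2.COLOR_RGB2HSV)
print(hsv[170,20:28].tolist(), hsv[139,190],hsv[143,190],hsv[203,200],hsv[284,300],hsv[230,300])
gray=((hsv[...,1]<70)).astype(np.uint8)
wood=((hsv[...,0]<15)&(hsv[...,1]>130)&(hsv[...,2]>70)).astype(np.uint8)
for nm,m,z in(("grey",gray,.045),("wood",wood,.05)):
    for k in cv2.findContours(m,cv2.RETR_EXTERNAL,cv2.CHAIN_APPROX_NONE)[0]:
        if cv2.contourArea(k)<1500: continue
        b=cv2.boxPoints(cv2.minAreaRect(k)); W=ray(c,b,z)
        print(nm,cv2.contourArea(k),b.round(1).tolist(),"\n",W.round(4).tolist(),[np.linalg.norm(W[i]-W[i-1]).round(4) for i in range(4)])
v=im[125:215:1,140:255]; cv2.imwrite("pics/crop0.png",cv2.resize(v[:,:,::-1],None,fx=6,fy=6,interpolation=cv2.INTER_NEAREST))
E
```

```text
cam [0.38737408 0.00588492 0.75926037]
[[29, 86, 133], [29, 87, 132], [29, 86, 133], [29, 86, 133], [29, 86, 133], [29, 88, 134], [29, 88, 133], [29, 86, 133]] [30  9 81] [75 12 44] [ 20 123  79] [ 14 191 119] [ 29  84 136]
grey 5341.5 [[402.0, 143.6999969482422], [492.0, 137.6999969482422], [496.20001220703125, 200.89999389648438], [406.20001220703125, 206.89999389648438]] 
 [[0.6264, -0.1458, 0.045], [0.6433, -0.3047, 0.045], [0.5305, -0.3074, 0.045], [0.5149, -0.1526, 0.045]] [np.float64(0.1116), np.float64(0.1598), np.float64(0.1129), np.float64(0.1556)]
grey 5609.0 [[147.1999969482422, 140.10000610351562], [238.39999389648438, 134.5], [242.3000030517578, 198.60000610351562], [151.10000610351562, 204.1999969482422]] 
 [[0.6162, 0.2921, 0.045], [0.6321, 0.1378, 0.045], [0.52, 0.1243, 0.045], [0.5054, 0.2748, 0.045]] [np.float64(0.1121), np.float64(0.1552), np.float64(0.1129), np.float64(0.1512)]
grey 4114.0 [[0.0, 97.0], [0.0, 0.0], [68.0, 0.0], [68.0, 97.0]] 
 [[0.6838, 0.55, 0.045], [0.8677, 0.5787, 0.045], [0.8736, 0.459, 0.045], [0.6886, 0.4351, 0.045]] [np.float64(0.115), np.float64(0.1861), np.float64(0.1198), np.float64(0.1866)]
wood 5991.0 [[110.0, 275.0], [501.0, 275.0], [501.0, 291.0], [110.0, 291.0]] 
 [[0.3873, 0.3269, 0.05], [0.4054, -0.3079, 0.05], [0.3795, -0.3068, 0.05], [0.3622, 0.3241, 0.05]] [np.float64(0.0253), np.float64(0.6351), np.float64(0.0259), np.float64(0.6311)]
```

View pics/crop0.png

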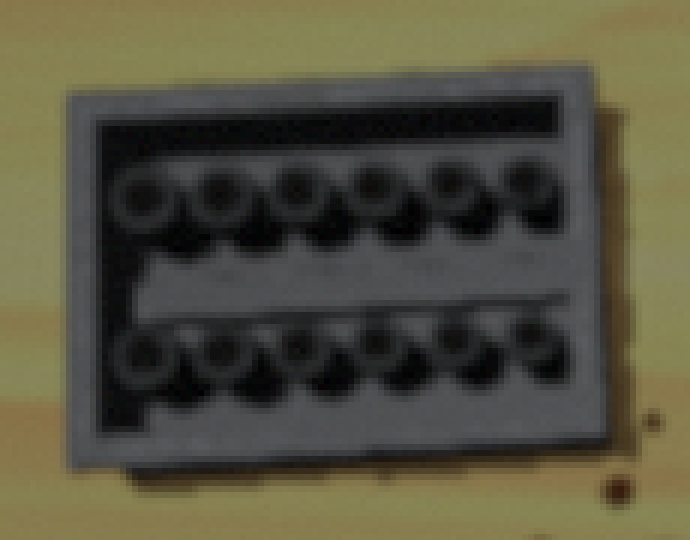

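The crop shows the lip corners at (151.3,140.7), (238.7,136), (241.2,198.3) and (151,203.3). I'll cast these at z=45 mm and check against 150x110 mm.

```bash
python3 - <<'E'
import pickle; from h import *
d=pickle.load(open("c0.pkl","rb")); c=d["top"]; im=c["img"]
W=ray(c,[[151.3,140.7],[238.7,136],[241.2,198.3],[151,203.3]],.045)
print(W.round(4).tolist(),[np.linalg.norm(W[i]-W[i-1]).round(4) for i in range(4)],"centre",W.mean(0).round(4))
yv=W[0]-W[1]+W[3]-W[2]; print("y-axis yaw err deg",np.degrees(np.arctan2(-yv[0],yv[1])))
xv=W[0]-W[3]+W[1]-W[2]; print("x-axis yaw",np.degrees(np.arctan2(xv[1],xv[0])))
# batten upper edge (far face, top)
hsv=cv2.cvtColor(im,cv2.COLOR_RGB2HSV)
wood=((hsv[...,0]<19)&(hsv[...,1]>150)&(hsv[...,2]>60))
pts=[];pb=[]
for u in range(120,495,5):
    r=np.where(wood[255:305,u])[0]
    if len(r)>8: pts.append((u,255+r.min()-.5)); pb.append((u,255+r.max()+.5))
for q in(pts,pb):
  Q=ray(c,q,.05); k=np.polyfit(Q[:,1],Q[:,0],1); print("batten edge x=%.4f*y+%.4f"%tuple(k), "res",np.std(Q[:,0]-np.polyval(k,Q[:,1])))
g=((hsv[...,0]>50)&(hsv[...,0]<90)&(hsv[...,1]>100)).astype(np.uint8)
k=max(cv2.findContours(g,0,2)[0],key=cv2.contourArea); print("bottle px",cv2.boundingRect(k), ray(c,[[326,140]],.1))
# check side view
s=d["side"]; print("proj side corners",proj(s,W).round(1).tolist())
o=[0.153,0.528,0.205]; print("tcp in top",proj(c,o),"side",proj(s,o))
E
```

```text
[[0.6154, 0.2851, 0.045], [0.6294, 0.1372, 0.045], [0.5204, 0.1262, 0.045], [0.5069, 0.2751, 0.045]] [np.float64(0.1089), np.float64(0.1486), np.float64(0.1096), np.float64(0.1495)] centre [0.568  0.2059 0.045 ]
y-axis yaw err deg 5.310855168012198
x-axis yaw 5.493561900589337
batten edge x=-0.0265*y+0.3974 res 0.0006047369243958289
batten edge x=-0.0268*y+0.3702 res 0.0003483415704423034
bottle px (310, 126, 32, 32) [[ 0.60944831 -0.01204723  0.1       ]]
proj side corners [[207.8, 283.0], [236.1, 226.9], [298.3, 231.6], [280.2, 289.8]]
tcp in top [[-153.3552827  475.7699634]] side [[651.38828258 432.2639913 ]]
```

```bash
cat >>h.py <<'E'
from scipy.spatial.transform import Rotation as Ro
def plan(goal,yaw):
    """shift in tool axes (mm) and rotation vector to reach goal TCP, tool x down, tool y along +-(yaw's y axis)"""
    from station import ctrl
    o=ctrl.get_obs(); R=Ro.from_euler("xyz",o["eef_rot"]); 
    print("t",o["time_s"],"pos",np.round(o["ee_pos"],4),"F",np.round(o["force"],1),"w",o["grip_width"]); print("tool axes\n",R.as_matrix().round(3),"q",np.round(o["qpos"],3))
    d=R.inv().apply(np.array(goal)-o["ee_pos"])*1000; print("shift tool mm",d.round(1))
    for s in(1,-1):
        y=s*np.array([-np.sin(yaw),np.cos(yaw),0]); x=np.array([0,0,-1.]); T=Ro.from_matrix(np.c_[x,y,np.cross(x,y)])
        print("turn",s,(R.inv()*T).as_rotvec().round(3),"then shift",(T.inv().apply(np.array(goal)-o["ee_pos"])*1000).round(1))
E
python3 - <<'E'
from h import *
a=np.radians(5.4); u=np.array([np.cos(a),np.sin(a)]); p=np.array([.568,.206])+u*.085
print(p); plan([*p,.2],a)
E
```

```text
[0.65262277 0.21399921]
t 0.1 pos [0.1534 0.5279 0.205 ] F [-0.7 -0.2  0.5] w 0.09407710924122827
tool axes
 [[-0.     0.279  0.96 ]
 [-0.001  0.96  -0.279]
 [-1.    -0.001 -0.   ]] q [ 1.221  0.3    1.522 -0.     1.321 -0.067]
shift tool mm [   5.1 -162.2  567. ]
turn 1 [-0.377 -0.     0.001] then shift [   5.  -359.5  467.5]
turn -1 [2.765e+00 1.000e-03 0.000e+00] then shift [   5.   359.5 -467.5]
```

Emit:
play_rows(deltas=[[[0,0,0,-0.075,0,0,94],[0,0,0,-0.075,0,0,94],[0,0,0,-0.075,0,0,94],[0,0,0,-0.075,0,0,94],[0,0,0,-0.077,0,0,94],[0,-24,31,0,0,0,94],[0,-24,31,0,0,0,94],[0,-24,31,0,0,0,94],[0,-24,31,0,0,0,94],[0,-24,31,0,0,0,94]]])

```text
time_s: 1.1
ee_pos: [0.3201, 0.4221, 0.2053]
eef_rot: [-2.411, 1.57, -2.317]
force: [-0.8, 0.5, -0.6]
grip_width: 0.0942
```

Emit:
play_rows(deltas=[[[0,-24,31,0,0,0,94],[0,-24,31,0,0,0,94],[0,-24,31,0,0,0,94],[0,-24,31,0,0,0,94],[0,-24,31,0,0,0,94],[0,-24,31,0,0,0,94],[0,-24,31,0,0,0,94],[0,-24,31,0,0,0,94],[0,-24,31,0,0,0,94],[0,-24,31,0,0,0,94]]])

```text
time_s: 2.1
ee_pos: [0.6513, 0.2124, 0.205]
eef_rot: [-3.012, 1.57, -2.918]
force: [0.3, -0.8, -0.4]
grip_width: 0.094
```

```bash
python3 - <<'E'
from h import *
from station import viewer
for n in("top","side"): cv2.imwrite(f"pics/{n}1.png",viewer.camera(n)["img"][:,:,::-1])
a=np.radians(5.4); u=np.array([np.cos(a),np.sin(a)]); p=np.array([.568,.206])+u*.085
plan([*p,.022],a)
E
```

```text
t 2.2 pos [0.6527 0.2102 0.2037] F [-1.1  0.4 -1.7] w 0.09361264638324467
tool axes
 [[-0.001 -0.09   0.996]
 [-0.001  0.996  0.09 ]
 [-1.    -0.001 -0.002]] q [ 2.580e-01  6.170e-01  1.070e+00 -1.000e-03  1.456e+00 -1.403e+00]
shift tool mm [181.7   3.9   0.5]
turn 1 [-0.004 -0.002  0.001] then shift [181.7   3.8   0.3]
turn -1 [3.138e+00 1.000e-03 2.000e-03] then shift [181.7  -3.8  -0.3]
```

View pics/side1.png

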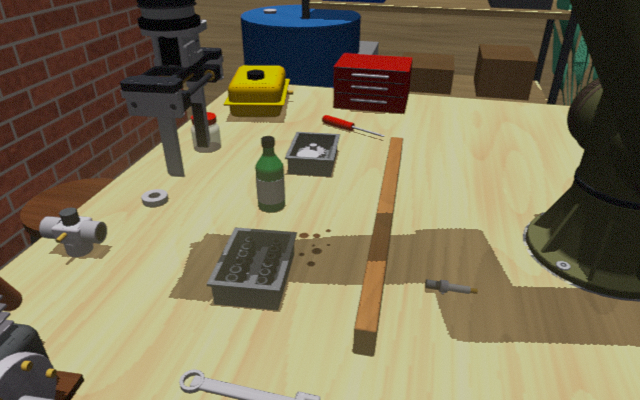

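View pics/top1.png

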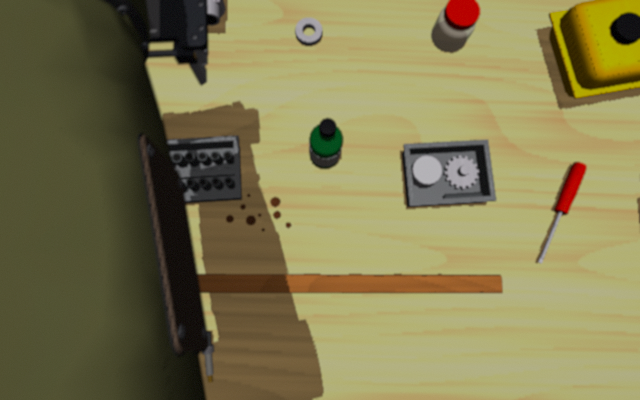

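The side view shows the open gripper above and beyond the tray, with fingertips near (175,175) and (208,148). Everything on the bench is undisturbed. I'll descend behind the far lip.

Emit:
play_rows(deltas=[[[20,0.5,0,0,0,0,94],[20,0.5,0,0,0,0,94],[20,0.5,0,0,0,0,94],[20,0.5,0,0,0,0,94],[20,0.5,0,0,0,0,94],[20,0.5,0,0,0,0,94],[20,0,0,0,0,0,94],[20,0,0,0,0,0,94],[20,0,0,0,0,0,94],[0,0,0,0,0,0,94]]])

```text
time_s: 3.2
ee_pos: [0.648, 0.2164, 0.0223]
eef_rot: [-2.976, 1.566, -2.882]
force: [0.8, -1.0, -0.5]
grip_width: 0.094
```

```bash
python3 - <<'E'
from h import *
from station import viewer
for n in("side",): 
    c=viewer.camera(n);im=c["img"][:,:,::-1]; cv2.imwrite(f"pics/{n}2.png",cv2.resize(im[130:330,120:400],None,fx=2.8,fy=2.8))
a=np.radians(1.5)
plan([.568,.206,.022],a)
E
```

```text
t 3.25 pos [0.649  0.2166 0.0244] F [ 0.1 -0.5  0.3] w 0.09415686344150262
tool axes
 [[-0.003 -0.094  0.996]
 [-0.001  0.996  0.094]
 [-1.    -0.    -0.003]] q [ 0.269  0.776  1.238  0.     1.13  -1.397]
shift tool mm [  2.6  -2.9 -81.7]
turn 1 [ 0.068 -0.003  0.001] then shift [  2.4  -8.5 -81.3]
turn -1 [-3.073e+00 -1.000e-03 -4.000e-03] then shift [ 2.4  8.5 81.3]
```

View pics/side2.png

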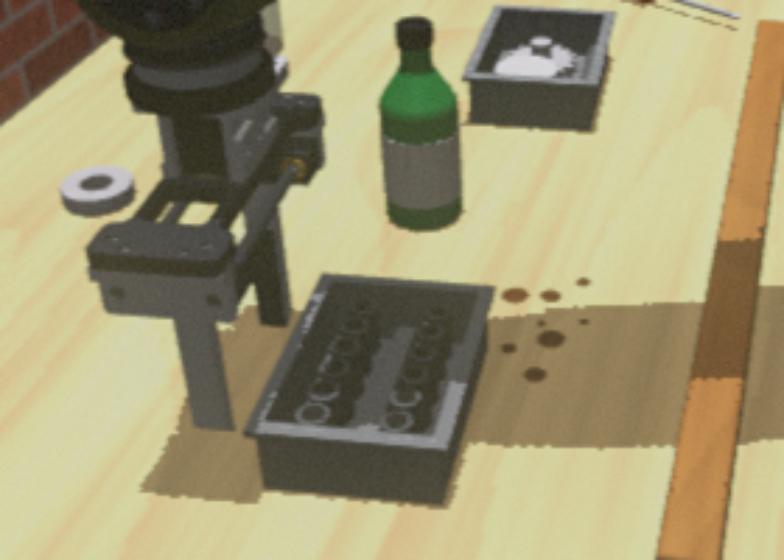

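The zoomed side view shows both fingertips down behind the far lip, about 18 mm clear of it. I'll start the drag.

Emit:
play_rows(deltas=[[[0,0,-6,0,0,0,94],[0,0,-5,0,0,0,94],[0,0,-4,0,0,0,94],[0,0,-4,0,0,0,94],[0,0,-4,0,0,0,94],[0,0,-4,0,0,0,94],[0,0,-4,0,0,0,94]]])

```text
time_s: 3.95
ee_pos: [0.6199, 0.2136, 0.0264]
eef_rot: [0.103, 1.568, 0.197]
force: [5.9, 0.7, 0.3]
grip_width: 0.0941
```

Emit:
play_rows(deltas=[[[0,0,-6,0.007,0,0,94],[0,0,-6,0.007,0,0,94],[0,0,-6,0.007,0,0,94],[0,0,-6,0.007,0,0,94],[0,0,-6,0.007,0,0,94]]])

```text
time_s: 4.45
ee_pos: [0.59, 0.2111, 0.0265]
eef_rot: [0.115, 1.567, 0.174]
force: [6.4, -0.2, 0.4]
grip_width: 0.0939
```

```bash
python3 - <<'E'
from h import *
from station import viewer
for n in("side","top"): 
    c=viewer.camera(n);im=c["img"][:,:,::-1]; cv2.imwrite(f"pics/{n}3.png",cv2.resize(im[130:330,120:400],None,fx=2.8,fy=2.8))
plan([.511,.206,.022],np.radians(1.5))
E
```

```text
t 4.55 pos [0.5893 0.2112 0.0262] F [0.4 0.3 1.8] w 0.09407355578396275
tool axes
 [[ 0.001 -0.059  0.998]
 [ 0.     0.998  0.059]
 [-1.     0.     0.001]] q [ 0.286  0.655  1.443 -0.     1.042 -1.344]
shift tool mm [  4.1  -0.5 -78.4]
turn 1 [ 0.033  0.001 -0.   ] then shift [  4.2  -3.1 -78.4]
turn -1 [-3.109e+00  0.000e+00  2.000e-03] then shift [ 4.2  3.1 78.4]
```

View pics/side3.png

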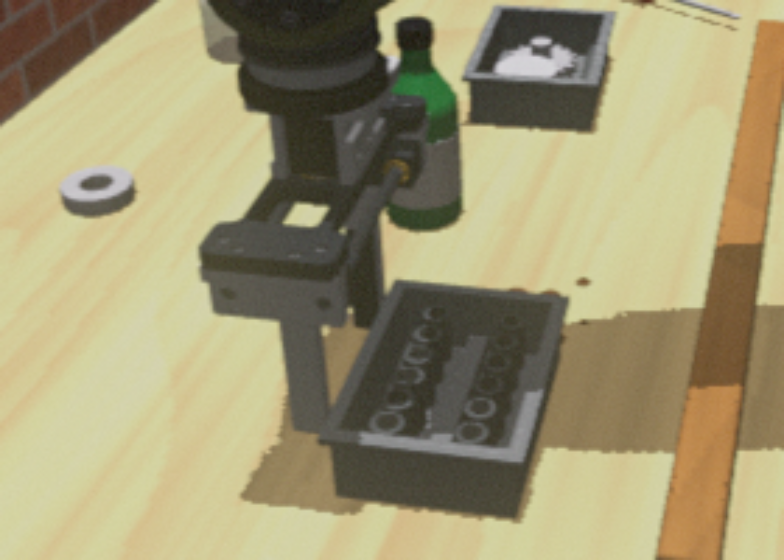

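View pics/top3.png

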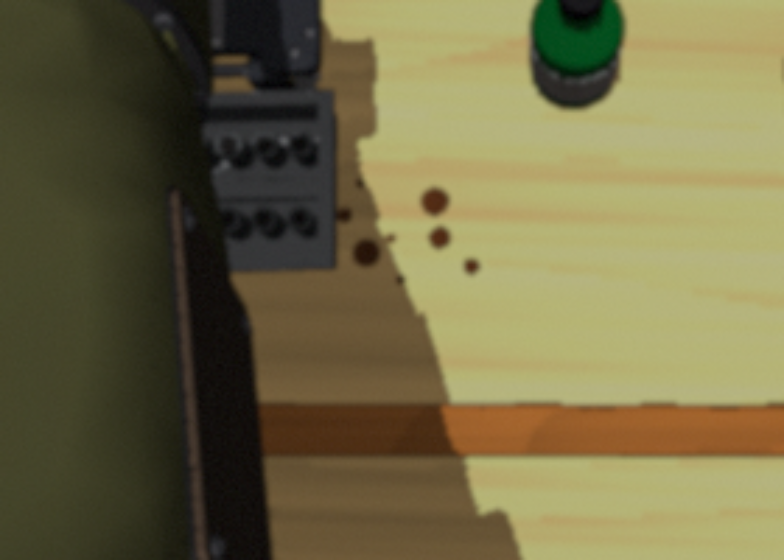

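The tray slides flat against both fingers. The top view puts its near-right corner at pixel (239.6,225.7), about 78 mm short of the batten, which agrees with the planned shift of 78 mm. Continuing.

Emit:
play_rows(deltas=[[[0,0,-6,0.0035,0,0,94],[0,0,-6,0.0035,0,0,94],[0,0,-6,0.0035,0,0,94],[0,0,-6,0.0035,0,0,94],[0,0,-6,0.0035,0,0,94],[0,0,-6,0.0035,0,0,94],[0,0,-6,0.0035,0,0,94],[0,0,-6,0.0035,0,0,94],[0,0,-6,0.0035,0,0,94],[0,0,-6,0.0035,0,0,94]]])

```text
time_s: 5.55
ee_pos: [0.5303, 0.2086, 0.0262]
eef_rot: [0.193, 1.568, 0.217]
force: [7.4, 0.1, 1.2]
grip_width: 0.0937
```

Emit:
play_rows(deltas=[[[0,0,-3,0,0,0,94],[0,0,-3,0,0,0,94],[0,0,-2,0,0,0,94],[0,0,-2,0,0,0,94]]])

```text
time_s: 5.95
ee_pos: [0.5204, 0.2084, 0.0262]
eef_rot: [0.205, 1.568, 0.229]
force: [7.0, 1.1, 1.8]
grip_width: 0.094
```

```bash
python3 - <<'E'
from h import *
from station import viewer
for n in("side","top"): 
    c=viewer.camera(n);im=c["img"][:,:,::-1]; cv2.imwrite(f"pics/{n}4.png",cv2.resize(im[130:330,120:400],None,fx=2.8,fy=2.8))
plan([.511,.206,.022],np.radians(1.5))
E
```

```text
t 6.05 pos [0.5202 0.2085 0.0262] F [ 4.2 -0.6  2.3] w 0.09443622106127338
tool axes
 [[ 0.002 -0.024  1.   ]
 [ 0.001  1.     0.024]
 [-1.     0.001  0.002]] q [ 0.316  0.532  1.649 -0.     0.958 -1.279]
shift tool mm [ 4.2 -2.2 -9.2]
turn 1 [-0.002  0.002 -0.001] then shift [ 4.2 -2.2 -9.2]
turn -1 [ 3.14e+00 -1.00e-03 -4.00e-03] then shift [4.2 2.2 9.2]
```

View pics/side4.png

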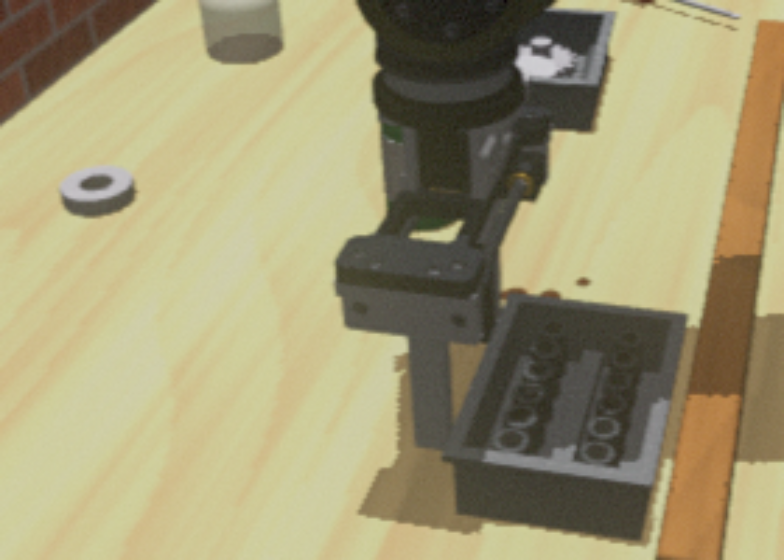

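View pics/top4.png

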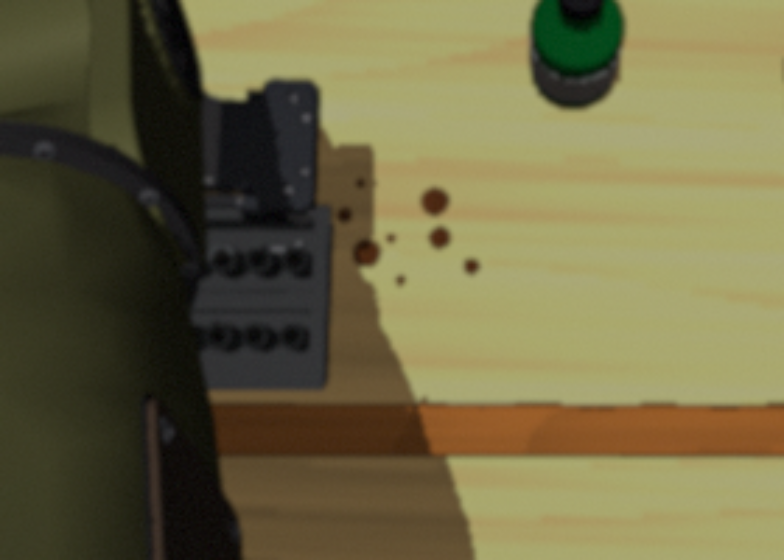

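The near lip at row 387 of the top crop is still about 16/2.8 ≈ 6 px, or 10 mm, from the batten edge at row 403. I'll close the gap slowly and watch the force.

Emit:
play_rows(deltas=[[[0,0,-2,0,0,0,94],[0,0,-2,0,0,0,94],[0,0,-2,0,0,0,94],[0,0,-1,0,0,0,94],[0,0,-1,0,0,0,94]]])

```text
time_s: 6.55
ee_pos: [0.5125, 0.2083, 0.0263]
eef_rot: [0.21, 1.568, 0.234]
force: [10.9, 1.3, 0.3]
grip_width: 0.0941
```

Emit:
play_rows(deltas=[[[0,0,-1,0,0,0,94],[0,0,-1,0,0,0,94]]])

```text
time_s: 6.75
ee_pos: [0.5124, 0.2085, 0.0267]
eef_rot: [0.169, 1.563, 0.194]
force: [23.2, 1.3, -4.3]
grip_width: 0.0941
```

The force rose to 23 N and the arm stopped advancing, so the tray is against the batten. I'll back off, rise and check.

Emit:
play_rows(deltas=[[[0,0,2,0,0,0,94],[0,0,4,0,0,0,94],[0,0,8,0,0,0,94],[0,0,10,0,0,0,94],[0,0,10,0,0,0,94],[-20,0,0,0,0,0,94],[-30,0,0,0,0,0,94],[-30,0,0,0,0,0,94],[-30,0,0,0,0,0,94],[-30,0,0,0,0,0,94]]])

```text
time_s: 7.75
ee_pos: [0.5437, 0.2088, 0.1667]
eef_rot: [-2.924, 1.571, -2.9]
force: [1.0, 0.2, -0.2]
grip_width: 0.094
```

Emit:
play_rows(deltas=[[[0,20,0,0,0,0,94],[0,30,0,0,0,0,94],[0,30,0,0,0,0,94],[0,30,0,0,0,0,94],[0,30,0,0,0,0,94],[0,30,0,0,0,0,94],[0,30,0,0,0,0,94],[0,20,0,0,0,0,94],[0,0,0,0,0,0,94]]])

```text
time_s: 8.65
ee_pos: [0.5376, 0.4309, 0.1646]
eef_rot: [-2.852, 1.57, -2.826]
force: [0.1, -0.2, 0.8]
grip_width: 0.0941
```

```bash
python3 - <<'E'
from h import *
from station import viewer,ctrl
import pickle
d={}
for n in("side","top"): 
    c=viewer.camera(n);d[n]=c; im=c["img"][:,:,::-1]; cv2.imwrite(f"pics/{n}5.png",cv2.resize(im[130:330,120:400],None,fx=2.8,fy=2.8))
    cv2.imwrite(f"pics/{n}5f.png",im)
pickle.dump(d,open("c5.pkl","wb"))
o=ctrl.get_obs();print(o["time_s"],o["ee_pos"],o["force"])
E
```

```text
8.75 [0.53816104 0.42859504 0.16490752] [ 0.47720286 -0.72412198  0.17823144]
```

View pics/side5f.png

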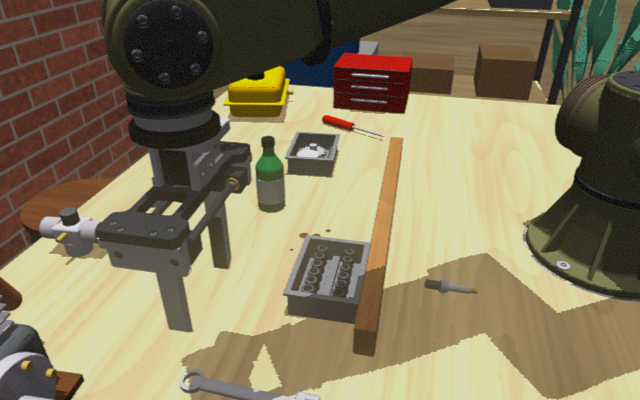

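View pics/top5.png

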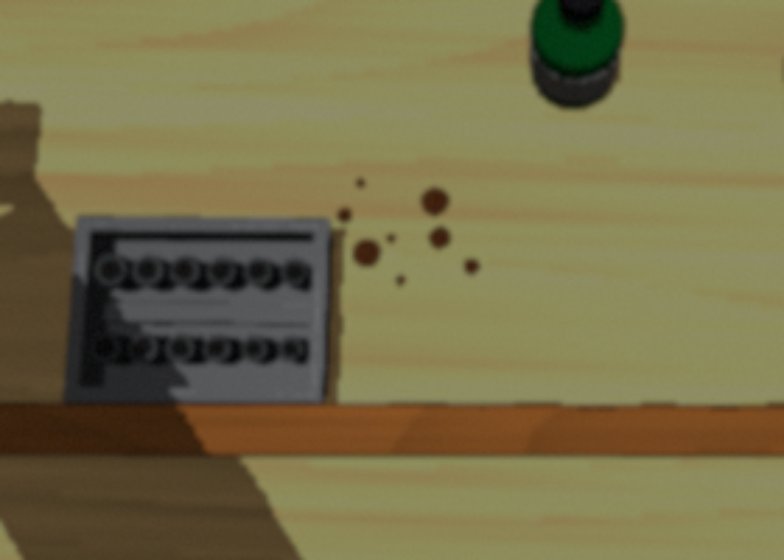

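The top crop shows the tray flush with the batten; its lip corners are at (147.5,207.5), (237.9,208.2), (235.7,273.6) and (143.6,273.6) in full-image pixels. Here is the numeric check, plus a check that the other objects haven't moved.

```bash
python3 - <<'E'
from h import *; import pickle
d=pickle.load(open("c5.pkl","rb")); e=pickle.load(open("c0.pkl","rb")); c=d["top"]
W=ray(c,[[147.5,207.5],[237.9,208.2],[235.7,273.6],[143.6,273.6]],.045)
print(W.round(4).tolist(),[np.linalg.norm(W[i]-W[i-1]).round(4) for i in range(4)],W.mean(0))
a=np.arctan(.0265); m=W.mean(0); print("x in batten",( m[0]+.0265*m[1]-.3974)*np.cos(a)+.015)
f=W[0]-W[1]; print("yaw far lip deg",np.degrees(np.arctan2(-f[0],f[1])),"batten",np.degrees(a))
D=cv2.absdiff(c["img"],e["top"]["img"]); print("parts diff",D[130:215,395:500].mean(),"bottle diff",D[115:172,305:348].mean(),"bare bench",D[310:390,420:600].mean())
E
```

```text
[[0.4996, 0.2802, 0.045], [0.5034, 0.1307, 0.045], [0.3953, 0.1275, 0.045], [0.3911, 0.2758, 0.045]] [np.float64(0.1086), np.float64(0.1496), np.float64(0.1081), np.float64(0.1484)] [0.44734542 0.20355766 0.045     ]
x in batten 0.07032027928636894
yaw far lip deg 1.4410579462564408 batten 1.5179828891198937
parts diff 4.975051353874884 bottle diff 4.197062423500612 bare bench 6.126342592592593
```

```bash
python3 -c "
from station import hand_in; print(hand_in())"
```

```text
the job is handed in; nothing more can be done
None
```

The socket tray is up against the batten and square with it, and I handed the job in at about 8.8 s. No verdict was reported.

I lowered the open fingers behind the far lip and dragged the tray about 120 mm along the bench. On the way I turned it about 4° to match the batten. I stopped when the force rose from about 7 N to 23 N, then backed off, lifted and moved the arm clear.

Last checks:
- **Position:** the tray centre is at x = 0.070 m in the batten frame (allowed 0.063–0.088), at about y = 0.20 m along it.
- **Squareness:** the far lip sits at 1.4° and the batten at 1.5°, so they agree to about 0.1°.
- **Flatness:** it looks flat in both pictures; I did not measure its height or tilt separately.
- **Other objects:** the parts tray and bottle areas changed no more between pictures than bare bench did, so neither moved.
- **Robot:** the gripper is clear at 165 mm up, and the force reading is near zero.

No check failed. The one small disagreement was the batten, which measured 27 mm wide against the stated 30 mm. That puts its face within about 2 mm, well inside the tolerance.

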